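# Shut off the bench dust extractor and pull its filter for inspection

### The arm

A 6-joint arm with a two-finger parallel gripper is mounted at the origin on the work surface. World frame = base frame: x ahead of the robot, y to its left, z up, the work surface at z = 0. Lengths are in m, angles in rad, forces in N, time in s.
With the tool pointing down it reaches from about 0.35 to 0.975 m from the base axis. Payload 4.9 kg.
Tool frame: the origin (TCP) lies at the very end of the fingers, on their centre line; the grasp point (between the pads) lies 19 mm behind it (hold_point_z is the z of the grasp point in the tool frame, in m); z points along the fingers, y is the line along which they close (so a half turn about z gives the same grasp; the last joint's range is limited). The gripper opens to 85 mm and grips with 20 to 120 N. Pads are 22 mm wide; open, the fingers measure 114 mm over their backs; the gripper's body (76 mm by 85 mm) begins 54 mm behind the grasp point. The pads swing forward as they close: fully open they stand 13 mm farther back than shut.
Start: joints at [-1.386, 0.053, 1.613, -0, 1.476, -0.119], TCP at [0.187, -0.596, 0.197] pointing down, gripper open.
Joint ranges: [-3.01, 3.01], [-1.01, 2.22], [0.06, 2.58], [-1.02, 4.17], [0.09, 2.62], [-3.14, 3.14]. Speed limits (rad/s): [2.57, 2.57, 3.14, 3.14, 3.14, 3.14].

### API

Orientations are given as [roll, pitch, yaw] about the fixed x, y, z axes, in that order (R = Rz(yaw) Ry(pitch) Rx(roll)).
In Python, from workcell import sense, camera, calibration, finish_job, hold_point_z gives the robot as it stands. The module is installed in compiled form; this text tells all that it offers.
- The arm moves only by the tool move_arm, never from a script. Its argument "steps" is a list of rows, each a list of 5 numbers: the opening, from -1 (shut) to 1 (fully open), so that 0 is half open, then the shift along the tool's x, y, z in mm, then the turn about the tool's z in rad. A call has 1 to 20 rows; each row shifts and turns the commanded pose from where the row before left it, along the tool's axes as they then stand; what a row does not reach is not made up. A row lasts 1/12 s, in which the tool goes at most 41.7 mm and 7.16 degrees, less where a joint would pass 70% of its speed; a pose out of reach is approached as far as the arm can. A call with a gripper value outside its range is refused whole. The fingers move at their own pace and stop on an object; "newtons" is the grip in N (left out, the last holds). Time passes only in rows, so rows that do not move let the fingers close. It gives the time, the measured TCP pose, the force, the opening and the grip force at its end, in the units of the state.
- sense(): the state, without advancing time (a new reading comes with each control period).
- camera(name): name is "side" or "top" or "wrist"; returns (picture, depth): 480x640x3 uint8, red, green, blue; 480x640 float32, m along the optical axis (not along the pixel's ray), 0 where there is no reading.
- calibration(name): a dict with "fovy" (degrees; the focal length in pixels is half the picture's height over the tangent of half this angle, whatever the lens; pixels are square), "cx", "cy" (the principal point, pixels), "D" ([k1, k2, p1, p2, k3] as OpenCV has them; the pictures are not rectified), "origin" and "rotation" of the camera in the world; the wrist camera has in their place "mount" (4x4, takes a point from camera to tool coordinates, whose origin is the TCP and whose axes are the flange's). Camera axes: x right, y down, z forward; pixel columns grow to the right and rows downward; lengths in m; the calibration is good to about 2 mm. A picture is of the moment at which its call begins: read the wrist's pose just before it. calibration takes no time and is no camera call.
- finish_job(): hands the job in; it is judged then, once.
The state is a dict: "time": time; "joint_pos": joint angles; "joint_vel": joint speeds; "joint_efforts": joint torques, N m; "position": TCP position; "tcp_rot": TCP orientation; "force": force on the tool from outside, world axes, zero at the start; "wrist_torque": the same for the moment, N m; "gripper_width": opening from 0.0 (shut) to 1.0 (fully open); "finger_force": force on a finger pad.
Only numpy, scipy, OpenCV 4.12 (cv2) and the standard library are available. Lean on these libraries where they do the work, as an engineer would, in place of code of your own. Each camera call takes 0.05 s, during which the arm holds its last target. There are 200 camera calls.

### The job

Check the filter of the clockmaker's dust extractor: first take the steel shut-off plate out of its wooden holder and slide it fully home into the narrow slot on top of the extractor, then swing the extractor's cover flap up until it stands open, draw out the filter cassette hidden under it and hold the cassette upright over the middle of the round cork mat, about 10 cm clear above it. Finish there still holding the cassette in the gripper, with the plate still home and the flap still open, and leave the other things on the bench as they are.

Things in the scene. Friction and masses are not known exactly. Their poses are not given: they have to be found in the camera images.
- machine: Bench dust extractor, a grey painted box fixed to the bench, 200 (x) x 300 (y) x 130 (z) mm; origin under its centre; z up. A flared inlet (r 48 mm, axis 75 mm up) sticks out 40 mm at the +y end, a dark fan drum (r 50 mm) 40 mm at the -y end. On its flat top: the slot (at y = +95 mm) and the cover flap (centred at y = -60 mm).
- slot_mouth (a point): Centre of the shut-off slot's mouth, level with the extractor's top (130 mm above the bench); axes as the extractor's. The slot is 95 mm long (x), 9 mm wide (y), 80 mm deep, open upward. Two thin steel lips along its long sides, splayed outward and up to 9 mm high, funnel the plate in.
- well (a point): Centre of the floor of the open well under the flap, 85 mm above the bench; axes as the extractor's. The well is 130 x 130 mm and 45 mm deep; in the middle of its floor is the filter's pocket, 104 (x) x 20 (y) mm, 65 mm deep.
- plate_tab (a point): Loose steel shut-off plate standing in the holder: blade 90 (x) x 6 (y) x 90 (z) mm, with a grip tab 30 (x) x 12 (y) x 44 (z) mm on the middle of its top edge. This point is the tab's centre, 112 mm above the blade's lower edge; z up. Goes in either way round. 0.2 to 0.35 kg. Fully home, this point is 32 mm above the slot's mouth; 10 mm of blade shows above the extractor.
- holder: Light wooden block fixed to the bench, 130 x 70 x 50 mm, origin under its centre, with a slot along its x, 38 mm deep (slot floor 12 mm above the bench), in which the plate stands with about 1 mm of play each side. On one side of the bench, the mat on the other; the sides may swap.
- flap (a joint): Angle of the cover flap in rad: 0 shut (it starts shut or slightly ajar), grows as its front (-x) edge swings up, 1.57 upright, stop at 1.9. A stiff friction hinge (0.3 N m) holds it wherever it is left.
- flap_hinge (a point): Middle of the flap's hinge line, which runs along the extractor's y, level with the extractor's top; axes as the extractor's. The flap is a grey sheet, 153 mm deep (to -x of the hinge when shut), 150 mm wide (y), 6 mm thick, underside at hinge height, with a bar handle near its front edge. About 0.22 kg.
- flap_bar (a point): Centre of the flap's steel bar handle: round bar 10 mm thick along y, 70 mm clear between its end posts, its axis 35 mm above the flap's upper face and 13 mm in from its front edge; that is 140 mm from the hinge along the flap and 41 mm off its underside. Moves with the flap; axes as the extractor's at joint value 0.
- filter_tab (a point): Centre of the grip tab of the loose filter cassette, hidden under the flap, upright in its pocket. Aluminium frame with pleated paper, 100 (x) x 16 (y) x 65 (z) mm; tab 30 (x) x 10 (y) x 40 (z) mm on the middle of its top. The point is 85 mm above its lower edge; z up. Seated, the tab's foot is level with the well's floor, its top 5 mm below the extractor's top. 0.11 to 0.22 kg.
- filter_foot (a point): Middle of the filter cassette's lower edge.
- mat_top (a point): Centre of the upper face of the round cork mat, 140 mm across and 4 mm thick, fixed flat on the bench.
- screwdriver: Screwdriver lying on the bench, 160 mm long. Leave alone.
- wheel: Brass clock wheel on its arbor, 52 mm across, 22 mm high. Leave alone.
- oil_jar: Small amber jar, 40 mm across, 55 mm high. Leave alone.
- weight: Brass clock weight, 60 mm across, 130 mm high. Leave alone.
- mug: White mug, 80 mm across, 90 mm high. Leave alone.
- brush: Bench brush lying, 180 mm long. Leave alone.
- movement: Brass clock movement on a small base, 70 x 50 x 85 mm. Leave alone.
Not all that is in view belongs to the job. What is shaped like the part that bears plate_tab but orange or purple is not meant.

How it is judged:
On the way, in this order (a step that is already met when the one before it is completed fails the run):
1. the shut-off plate is fully home in the extractor's slot (within 4 mm of the bottom) (z of plate_tab in the frame of slot_mouth between 0.02 and 0.036 m and x of plate_tab in the frame of slot_mouth between -0.006 and 0.006 m and y of plate_tab in the frame of slot_mouth between -0.006 and 0.006 m and angle between plate_tab's own z axis and vertical below 0.1 rad), for 0.2 s.
2. the flap has been swung up beyond 1.1 rad (63 degrees) (value of joint flap above 1.1 rad), for 0.2 s.
3. the filter cassette is drawn clear of the extractor, in the gripper (z of filter_foot in the frame of machine above 0.132 m and contact force between the fingers and filter above 1 N), for 0.1 s.
At the end, for the whole second after the job is handed in: Plate home in the slot (within 4 mm of the bottom); flap open beyond 1.0 rad; filter cassette held still by the gripper, touching neither extractor nor holder, upright within 15 degrees, tab within 45 mm of the mat's centre seen from above, lower edge 50 to 170 mm above the mat (all of step 1 and value of joint flap above 1 rad and horizontal distance between filter_tab and mat_top below 0.045 m and z of filter_foot in the frame of mat_top between 0.05 and 0.17 m and angle between filter_tab's own z axis and vertical below 0.26 rad and height (world z) of filter_tab above 0.1 m and contact force between the fingers and filter above 1 N and contact force between filter and holder below 0.1 N and contact force between filter and machine below 0.1 N and linear speed of filter below 0.03 m/s); the arm keeps its last pose, push and grip.
It fails at once if a bystander (screwdriver, wheel, jar, weight, mug, brush, movement) was moved by more than 30 mm (distance of any of screwdriver, wheel, oil_jar, weight, mug, brush, movement from where it was at the start of the episode above 0.03 m).
It also fails if it takes over 72 s, if anything falls off the work surface, if the arm or the gripper's body presses on something with over 40 N, if the wrist force passes 120 N, or if a joint passes its speed limit or range.

## Working session

There is one attempt and no reset: what is moved stays moved. The work goes in short steps, Python scripts to look and compute and a tool call to move; the robot and the scene stay as the last step left them, time stands still between calls to the robot, and variables do not carry over. Pictures are saved under pics/ and viewed, at most 13 in all, crops included, and the job is handed in when it is done.

Besides the shell and the picture viewer there is one more tool, called after "Request:" as name(argument=value, ...) on one line, values as JSON. move_arm: Moves the arm, as the interface text tells. Its arguments: {"type":"object","properties":{"steps":{"type":"array","items":{"type":"array","items":{"type":"number"}}},"newtons":{"type":"number"}},"required":["steps"]}

```bash
mkdir -p pics; cat > h.py <<'E'
import numpy as np, cv2
from scipy.spatial.transform import Rotation as R
from workcell import sense, camera, calibration, hold_point_z
def cam(name):
    s=sense(); img,d=camera(name); c=calibration(name)
    f=240/np.tan(np.radians(c["fovy"])/2); K=np.array([[f,0,c["cx"]],[0,f,c["cy"]],[0,0,1.]])
    if "mount" in c:
        T=np.eye(4); T[:3,:3]=R.from_euler("xyz",s["tcp_rot"]).as_matrix(); T[:3,3]=s["position"]; T=T@np.array(c["mount"])
    else:
        T=np.eye(4); T[:3,:3]=c["rotation"]; T[:3,3]=c["origin"]
    return img,d,K,np.array(c["D"],float),T
def cloud(d,K,D,T):
    v,u=np.mgrid[0:480,0:640]
    p=cv2.undistortPoints(np.stack([u,v],-1).reshape(-1,1,2).astype(float),K,D).reshape(480,640,2)
    P=np.dstack([p*d[...,None],d])@T[:3,:3].T+T[:3,3]
    P[d==0]=np.nan
    return P
def save(n,img): cv2.imwrite("pics/"+n,img[...,::-1])
E
python3 - <<'E'
from h import *
print(sense(),hold_point_z)
for n in("top","side"):
    i,d,K,D,T=cam(n); save(n+"0.png",i); np.savez(n+"0.npz",P=cloud(d,K,D,T),i=i); print(n,T,K[0,0])
E
```

```text
{'time': 0.0, 'joint_pos': array([-1.38598338e+00,  5.33644056e-02,  1.61427972e+00, -1.37072589e-05,
        1.47600682e+00, -1.18960406e-01]), 'joint_vel': array([ 1.52435181e-03, -3.15769570e-04, -4.52147988e-04, -4.39033801e-06,
        2.66891674e-04, -1.30604910e-03]), 'joint_efforts': array([-8.02656723e-05, -3.93676364e+01, -3.70176995e+01, -1.60626013e-05,
        6.99044263e-03, -1.18044727e-05]), 'position': array([ 0.186844  , -0.59569473,  0.19546695]), 'tcp_rot': array([-3.13954728e+00, -2.30732034e-04,  3.03774427e-01]), 'force': array([0.15091287, 0.38531981, 0.79433473]), 'wrist_torque': array([-0.00396314,  0.01932306,  0.02638904]), 'finger_force': 0.0, 'gripper_width': 1.001922483725491} -0.0187
top [[-3.0134861   0.01307647 -1.59687533  0.24779348]
 [-3.0134861   0.01307647 -1.59687533 -0.00394142]
 [-3.0134861   0.01307647 -1.59687533  1.71917531]
 [ 0.          0.          0.          1.        ]] 603.8441595548355
side [[-2.09347224  0.01505932 -3.02720115  0.35951284]
 [-2.09347224  0.01505932 -3.02720115  1.01306339]
 [-2.09347224  0.01505932 -3.02720115  0.73752197]
 [ 0.          0.          0.          1.        ]] 472.47221998265803
```

```bash
sed -i 's/T\[:3,:3\]=c\["rotation"\]/T[:3,:3]=R.from_euler("xyz",c["rotation"]).as_matrix()/' h.py
python3 - <<'E'
from h import *
for n in("top","side"):
    i,d,K,D,T=cam(n); save(n+"0.png",i); np.savez(n+"0.npz",P=cloud(d,K,D,T),i=i)
E
```

```text
(no output)
```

View pics/top0.png

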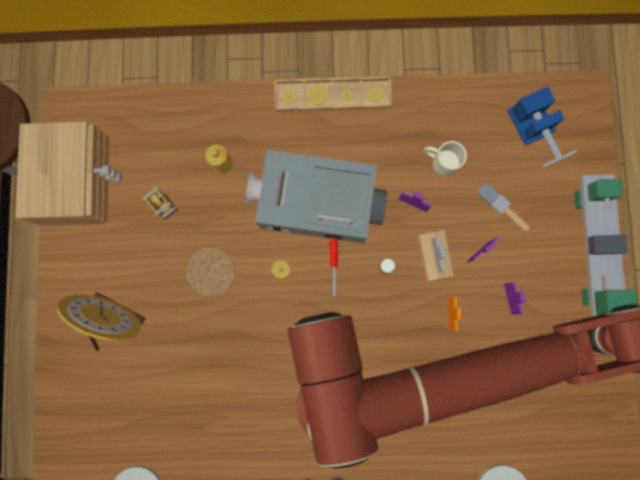

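View pics/side0.png

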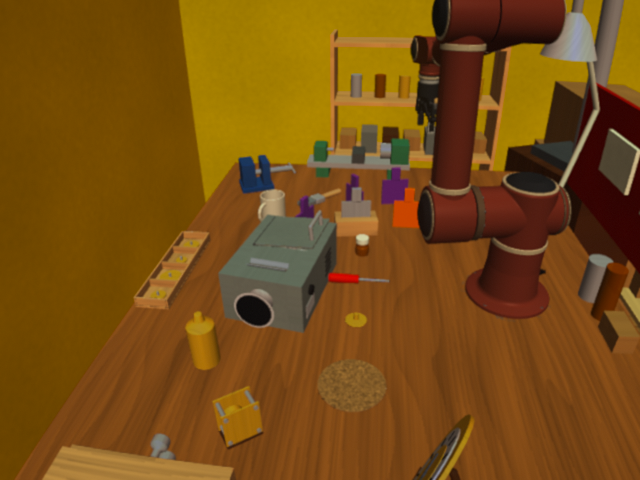

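```bash
python3 - <<'E'
from h import *
z=np.load("top0.npz");P=z["P"];i=z["i"]
def q(u0,u1,v0,v1,lo,hi,name):
    p=P[v0:v1,u0:u1].reshape(-1,3); p=p[(p[:,2]>lo)&(p[:,2]<hi)]
    r=cv2.minAreaRect((p[:,:2]*1000).astype(np.float32)); print(name,len(p),np.median(p,0).round(4),r)
q(180,240,240,300,-.01,.02,"all-mat")
q(240,390,145,250,.12,.15,"mach top")
q(240,390,145,250,.11,.2,"mach all")
q(300,370,205,235,.155,.22,"bar")
q(270,295,165,210,.134,.16,"lips")
q(415,460,225,285,.04,.06,"holder")
q(415,460,225,285,.07,.2,"plate all")
q(415,460,225,285,.113,.2,"tab")
hsv=cv2.cvtColor(i,cv2.COLOR_RGB2HSV)
for u,v in [(210,271),(436,240),(445,268),(439,253),(318,230),(281,188),(380,205),(300,300)]: print((u,v),P[v,u].round(4),hsv[v,u])
# rim brute: print heights along slot-cross & flap
print("flap row",[P[v,335].round(3).tolist() for v in range(165,240,8)])
c=lambda n,u0,u1,v0,v1,im:cv2.resize(im[v0:v1,u0:u1],None,fx=5,fy=5,interpolation=cv2.INTER_CUBIC)
a=c(0,250,390,145,245,i); b=cv2.resize(i[220:340,400:540],(700,600))
save("c1.png",cv2.resize(np.vstack([a,b]),None,fx=.54,fy=.54))
E
```

```text
all-mat 3571 [0.3871 0.3477 0.0019] ((387.92547607421875, 348.7909851074219), (175.2627716064453, 170.6546173095703), 88.75284576416016)
mach top 7769 [0.5761 0.0395 0.1326] ((575.7219848632812, 40.22450256347656), (374.1273193359375, 202.8968963623047), 80.07162475585938)
mach all 8521 [0.5695 0.0328 0.1326] ((575.2661743164062, 37.620849609375), (382.0296325683594, 202.8968963623047), 80.07162475585938)
bar 172 [ 0.4964 -0.0125  0.1855] ((498.31500244140625, -11.738433837890625), (133.60276794433594, 35.21900177001953), 80.22306823730469)
lips 241 [0.5907 0.1326 0.1364] ((592.997802734375, 125.42662048339844), (64.42774963378906, 120.66748809814453), 89.4142837524414)
holder 977 [ 0.4029 -0.2844  0.0494] ((407.087890625, -291.0298767089844), (130.5963134765625, 73.996337890625), 8.476068496704102)
plate all 195 [ 0.4055 -0.2893  0.1041] ((406.5916748046875, -290.8819274902344), (89.34266662597656, 13.342155456542969), 10.527265548706055)
tab 78 [ 0.4061 -0.2891  0.1427] ((406.4324951171875, -290.93133544921875), (29.098520278930664, 13.300053596496582), 11.426204681396484)
(210, 271) [0.3821 0.3452 0.0084] [ 17 109 154]
(436, 240) [ 0.4423 -0.2852  0.0995] [140   5 148]
(445, 268) [ 0.3698 -0.3154  0.0473] [ 17  86 178]
(439, 253) [ 0.4039 -0.2863  0.1291] [ 15  27 132]
(318, 230) [0.4735 0.0319 0.1339] [ 87  20 126]
(281, 188) [0.6008 0.1325 0.0836] [21 21 85]
(380, 205) [ 0.5403 -0.1367  0.1112] [104  45  96]
(300, 300) [ 0.2936  0.0909 -0.0004] [ 14 146 145]
flap row [[0.652, -0.018, 0.12], [0.626, -0.017, 0.135], [0.604, -0.017, 0.138], [0.581, -0.016, 0.141], [0.559, -0.016, 0.144], [0.538, -0.015, 0.144], [0.516, -0.014, 0.146], [0.493, -0.014, 0.153], [0.476, -0.013, 0.124], [0.465, -0.013, 0.047]]
```

View pics/c1.png

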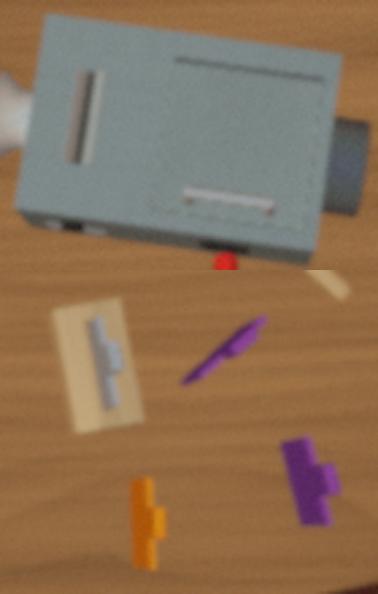

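Plate candidates: steel in the holder (438,253), orange (455,314), purple (415,200), (483,250), (514,298). The steel one in the wooden block fits; the crop confirms it. The slot is at about (281,188), the bar at (335,220) and the mat at (210,271).

Request:
move_arm(steps=[[1, 0, 0, -10, 0.12], [1, 24, -23, -4, 0], [1, 24, -23, -4, 0], [1, 24, -23, -4, 0], [1, 24, -23, -4, 0], [1, 24, -23, -4, 0], [1, 24, -23, -4, 0], [1, 24, -23, -4, 0], [1, 24, -23, -4, 0], [1, 24, -23, -4, 0], [1, 24, -23, -4, 0], [1, 24, -23, -4, 0], [1, 8, -7, -2, 0], [1, 0, 0, 0, 0]])

```text
time: 1.37
position: [0.4081, -0.2894, 0.2533]
tcp_rot: [3.141, -0.001, 0.188]
force: [-0.1, -0.1, 0.3]
gripper_width: 0.995
finger_force: 0.0
```

```bash
cat >> h.py <<'E'
def to(x,y,z,yaw,s=None):
    "shift along the tool axes (after turning to yaw) in mm, and turn"
    s=s or sense(); y0=s["tcp_rot"][2]; M=R.from_euler("xyz",[np.pi,0,yaw]).as_matrix()
    print("turn %.3f"%(y0-yaw),"shift mm",((np.array([x,y,z])-s["position"])@M*1000).round(1))
E
python3 - <<'E'
from h import *
i,d,K,D,T=cam("wrist"); save("w1.png",i); P=cloud(d,K,D,T); s=sense(); print(s["position"],s["tcp_rot"],T)
for lo,hi,n in((.11,.17,"tab"),(.07,.17,"plate"),(.04,.056,"holder")):
    m=(P[...,2]>lo)&(P[...,2]<hi)&(abs(P[...,0]-.406)<.08)&(abs(P[...,1]+.291)<.08)
    p=P[m]; print(n,len(p),p.mean(0),cv2.minAreaRect((p[:,:2]*1000).astype(np.float32)), np.percentile(p[:,2],[2,98]))
E
```

```text
[ 0.40723158 -0.2906093   0.25289016] [3.14078956e+00 2.23099862e-04 1.86069035e-01] [[ 1.86613365e-01 -9.40530180e-01 -2.83863406e-01  4.79984117e-01]
 [-9.82433402e-01 -1.78579825e-01 -5.41650915e-02 -2.75988393e-01]
 [ 2.51625728e-04  2.88984822e-01 -9.57333646e-01  4.30764784e-01]
 [ 0.00000000e+00  0.00000000e+00  0.00000000e+00  1.00000000e+00]]
tab 544 [ 0.41000459 -0.29381184  0.14249566] ((407.1256408691406, -294.3752746582031), (30.226869583129883, 11.950321197509766), 8.330526351928711) [0.11431725 0.14738633]
plate 870 [ 0.41287524 -0.29336415  0.12673058] ((407.17547607421875, -294.3664855957031), (89.8120346069336, 11.96088695526123), 8.387269973754883) [0.08582497 0.14720538]
holder 5817 [ 0.41231335 -0.29340453  0.05012765] ((406.8576354980469, -294.5430908203125), (130.26077270507812, 70.02543640136719), 8.484772682189941) [0.048465   0.05175761]
```

View pics/w1.png

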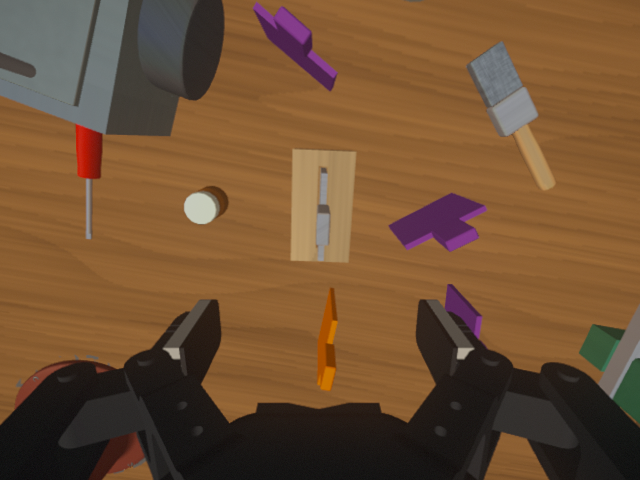

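The view shows the steel plate at (323,215) in the holder; the measured sizes (90x12, holder 130x70, top 0.147) match. Descending onto the tab.

Request:
move_arm(steps=[[0.3, 0, 3.8, 0, 0.038], [0, 0, 0, 30, 0], [0, 0, 0, 35, 0], [0, 0, 0, 35, 0], [0, 0, 0, 25, 0], [0, 0, 0, 15, 0], [-1, 0, 0, 0, 0], [-1, 0, 0, 0, 0], [-1, 0, 0, 0, 0], [-1, 0, 0, 0, 0], [-1, 0, 0, 0, 0], [-1, 0, 0, 0, 0]], newtons=70)

```text
time: 2.42
position: [0.4082, -0.2955, 0.1142]
tcp_rot: [3.14, -0.002, 0.146]
force: [0.5, 0.5, 0.0]
gripper_width: -0.001
finger_force: 0.0
```

```bash
python3 - <<'E'
from h import *
i,d,K,D,T=cam("wrist"); P=cloud(d,K,D,T); s=sense(); print(s["position"],s["gripper_width"],s["finger_force"])
i2=cam("side")[0][170:270,290:440]
save("w2.png",np.hstack([cv2.resize(i,(400,300)),cv2.resize(i2,(400,300))]))
E
```

```text
[ 0.40803947 -0.29527408  0.11384168] -0.002196207898643004 0.0
```

View pics/w2.png

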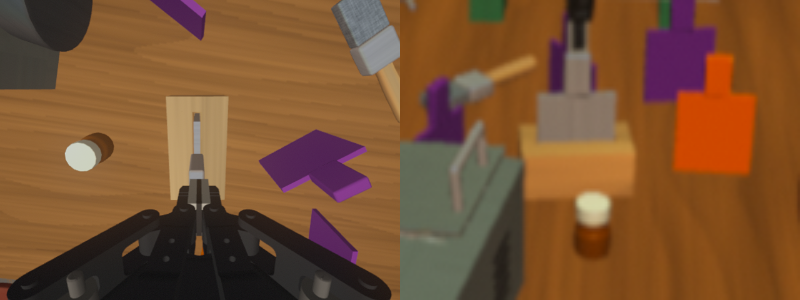

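```bash
python3 - <<'E'
from h import *
i,d,K,D,T=cam("side"); P=cloud(d,K,D,T); s=sense()
def pr(p): 
    W=np.linalg.inv(T); return cv2.projectPoints(np.array([p],float),cv2.Rodrigues(W[:3,:3])[0],W[:3,3],K,D)[0].ravel().round(1)
t=s["position"]; print(t)
for n,p in (("tcp",t),("grasp",t+[0,0,.019]),("tabtop",[.4072,-.2944,.146]),("tabfoot",[.4072,-.2944,.102])): print(n,pr(p))
for v in range(160,225,4): print(v,[(P[v,u].round(3).tolist(),i[v,u].tolist()) for u in (356,)])
i,d,K,D,T=cam("wrist"); P=cloud(d,K,D,T)
for p in (t,t+[0,0,.019],[.4072,-.2944,.146]): print(pr(p))
for v in range(190,400,12): print(v,P[v,316].round(3))
E
```

```text
[ 0.4078224  -0.29493846  0.1132878 ]
tcp [356.1 198.3]
grasp [356.3 192.6]
tabtop [356.6 188.6]
tabfoot [356.3 201.7]
160 [([0.409, -0.256, 0.252], [40, 35, 27])]
164 [([0.41, -0.267, 0.236], [37, 31, 25])]
168 [([0.408, -0.235, 0.236], [34, 28, 22])]
172 [([0.408, -0.245, 0.22], [26, 21, 13])]
176 [([0.408, -0.258, 0.202], [31, 26, 20])]
180 [([0.409, -0.281, 0.18], [37, 31, 26])]
184 [([0.409, -0.292, 0.162], [34, 28, 24])]
188 [([0.409, -0.292, 0.149], [130, 126, 117])]
192 [([0.409, -0.291, 0.136], [133, 115, 98])]
196 [([0.408, -0.289, 0.124], [134, 115, 100])]
200 [([0.408, -0.287, 0.111], [132, 113, 97])]
204 [([0.408, -0.29, 0.096], [138, 118, 102])]
208 [([0.407, -0.291, 0.082], [138, 119, 103])]
212 [([0.407, -0.289, 0.069], [138, 119, 102])]
216 [([0.407, -0.293, 0.053], [146, 121, 95])]
220 [([0.406, -0.266, 0.054], [187, 138, 64])]
224 [([0.405, -0.262, 0.042], [189, 121, 54])]
[317.6 274. ]
[317.5 288.1]
[316.2 301.2]
190 [ 0.451 -0.288  0.087]
202 [ 0.447 -0.288  0.102]
214 [ 0.44  -0.289  0.102]
226 [ 0.433 -0.29   0.103]
238 [ 0.426 -0.291  0.102]
250 [ 0.422 -0.292  0.113]
262 [ 0.422 -0.292  0.132]
274 [ 0.421 -0.292  0.145]
286 [ 0.418 -0.293  0.152]
298 [ 0.418 -0.293  0.164]
310 [ 0.418 -0.293  0.174]
322 [ 0.418 -0.293  0.183]
334 [ 0.414 -0.293  0.186]
346 [ 0.409 -0.294  0.185]
358 [ 0.404 -0.295  0.185]
370 [ 0.399 -0.296  0.185]
382 [ 0.242 -0.317 -0.   ]
394 [ 0.227 -0.32  -0.001]
```

```bash
python3 - <<'E'
from h import *
s=sense();t=s["position"]
for n in("side","wrist"):
    i,d,K,D,T=cam(n); P=cloud(d,K,D,T)
    dark=(i.max(-1)<70)&(np.hypot(P[...,0]-t[0],P[...,1]-t[1])<.06)&(P[...,2]>.06)
    p=P[dark]; print(n,len(p),"zmin pct",np.percentile(p[:,2],[0,1,3,10,50]).round(4))
    for z0 in np.arange(.13,.22,.01):
        q=p[(p[:,2]>z0)&(p[:,2]<z0+.01)]
        if len(q): print(round(z0,3),len(q),q.min(0).round(3),q.max(0).round(3))
    if n=="wrist": save("w3.png",cv2.resize(i[200:400,220:420],(600,600)))
E
```

```text
side 794 zmin pct [0.16   0.1661 0.1794 0.217  0.2921]
0.16 13 [ 0.403 -0.286  0.16 ] [ 0.412 -0.278  0.17 ]
0.17 13 [ 0.403 -0.287  0.172] [ 0.412 -0.276  0.18 ]
0.18 8 [ 0.403 -0.287  0.181] [ 0.412 -0.279  0.186]
0.19 10 [ 0.394 -0.281  0.194] [ 0.421 -0.264  0.2  ]
0.2 25 [ 0.394 -0.279  0.2  ] [ 0.418 -0.253  0.21 ]
0.21 17 [ 0.394 -0.291  0.21 ] [ 0.422 -0.244  0.22 ]
wrist 60678 zmin pct [0.1525 0.1705 0.1905 0.2018 0.2265]
0.15 175 [ 0.411 -0.307  0.153] [ 0.418 -0.281  0.16 ]
0.16 406 [ 0.411 -0.307  0.16 ] [ 0.419 -0.281  0.17 ]
0.17 465 [ 0.411 -0.307  0.17 ] [ 0.419 -0.281  0.18 ]
0.18 715 [ 0.396 -0.312  0.18 ] [ 0.421 -0.273  0.19 ]
0.19 3261 [ 0.393 -0.33   0.19 ] [ 0.425 -0.26   0.2  ]
0.2 7713 [ 0.393 -0.336  0.2  ] [ 0.425 -0.252  0.21 ]
0.21 8154 [ 0.393 -0.344  0.21 ] [ 0.427 -0.243  0.22 ]
```

View pics/w3.png

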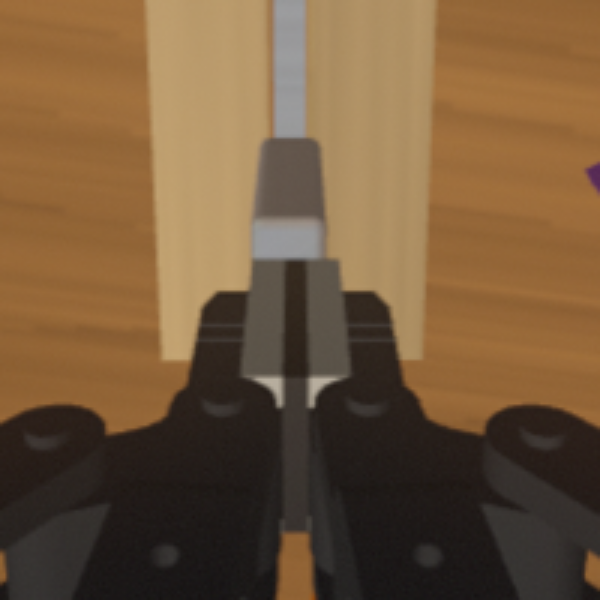

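The pads shut just above the tab: their tips really end at z ≈ 0.151 while the TCP is reported at 0.113, so the fingertips stand about 38 mm behind the reported TCP. I'll open, go 38 mm lower and grip again.

Request:
move_arm(steps=[[0, 0, 0, 0, 0], [0, 0, 0, 0, 0], [0, 0, 0, 0, 0], [0, 0, 0, 0, 0], [0, 0, 0, 12, 0], [0, 0, 0, 13, 0], [0, 0, 0, 13, 0], [-1, 0, 0, 0, 0], [-1, 0, 0, 0, 0], [-1, 0, 0, 0, 0], [-1, 0, 0, 0, 0], [-1, 0, 0, 0, 0], [-1, 0, 0, 0, 0]], newtons=70)

```text
time: 3.8
position: [0.4076, -0.2948, 0.0749]
tcp_rot: [3.141, -0.0, 0.146]
force: [-0.9, 0.4, -1.6]
gripper_width: 0.133
finger_force: 68.2
```

Request:
move_arm(steps=[[-1, 0, 0, -10, 0], [-1, 0, 0, -20, 0], [-1, 0, 0, -30, 0], [-1, 0, 0, -35, 0], [-1, 0, 0, -35, 0], [-1, 0, 0, -35, 0], [-1, 0, 0, -35, 0.107], [-1, 0, 0, 0, 0.107], [-1, 0, 0, 0, 0.107]])

```text
time: 4.55
position: [0.4088, -0.2959, 0.2799]
tcp_rot: [3.137, -0.007, -0.18]
force: [0.6, 0.5, -3.5]
gripper_width: 0.134
finger_force: 68.5
```

Request:
move_arm(steps=[[-1, 0, -15, 0, 0], [-1, 2, -30, 0, 0], [-1, 2, -30, 0, 0], [-1, 2, -30, 0, 0], [-1, 2, -30, 0, 0], [-1, 2, -30, 0, 0], [-1, 2, -30, 0, 0], [-1, 2, -30, 0, 0], [-1, 2, -30, 0, 0], [-1, 2, -30, 0, 0], [-1, 2, -30, 0, 0], [-1, 2, -30, 0, 0], [-1, 0, -30, 0, 0], [-1, 0, -30, 0, 0], [-1, 0, -15, 0, 0], [-1, 0, 0, 0, 0], [-1, 0, 0, 0, 0]])

```text
time: 5.97
position: [0.5023, 0.1154, 0.2753]
tcp_rot: [3.141, -0.0, -0.173]
force: [-0.5, 0.5, -3.5]
gripper_width: 0.13
finger_force: 68.9
```

```bash
python3 - <<'E'
from h import *
i,d,K,D,T=cam("wrist"); save("w4.png",i); P=cloud(d,K,D,T); s=sense(); print(s["position"],s["tcp_rot"],s["force"],s["gripper_width"]); np.savez("w4.npz",P=P,i=i)
E
```

```text
[0.50232149 0.11473798 0.27523272] [ 3.14106461e+00 -4.84271258e-04 -1.74793721e-01] [-0.15796924 -1.01265446 -2.13458043] 0.1330802703820768
```

View pics/w4.png

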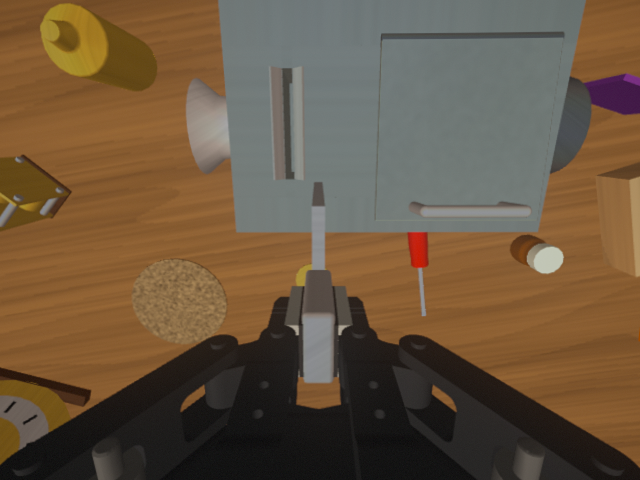

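The slot with its lips shows at (287,123), the flap bar at (475,211), the mat at (180,300); the plate hangs straight in the gripper at (318,230).

```bash
python3 - <<'E'
from h import *
z=np.load("w4.npz");P=z["P"];i=z["i"]
def rect(m,n):
    p=P[m]; r=cv2.minAreaRect((p[:,:2]*1000).astype(np.float32)); print(n,len(p),np.round(r[0],1),np.round(r[1],1),round(r[2],2),"z",np.percentile(p[:,2],[2,50,98]).round(4)); return r,p
v,u=np.mgrid[0:480,0:640]
box=lambda a,b,c,d:(u>=a)&(u<b)&(v>=c)&(v<d)
z_=P[...,2]
rl,p=rect(box(258,312,55,192)&(z_>.134)&(z_<.15),"lips")
rect(box(258,285,55,192)&(z_>.134)&(z_<.15),"lipL");rect(box(292,312,55,192)&(z_>.134)&(z_<.15),"lipR")
rect(box(258,312,55,192)&(z_<.12)&(z_>.02),"inside slot")
a=-np.radians(10)
rect(box(225,375,0,235)&(abs(z_-.13)<.003),"top left part")
rect(box(375,600,20,235)&(z_>.134)&(z_<.16),"flap")
rect(box(405,540,195,222)&(z_>.165)&(z_<.2),"bar")
hsv=cv2.cvtColor(i,cv2.COLOR_RGB2HSV)
# mat: circle fit from z
m=box(120,240,245,360)&(abs(z_)<.012); lap=cv2.absdiff(i,cv2.GaussianBlur(i,(0,0),3)).sum(-1)
mm=m&(z_>.0025); r,p=rect(mm,"mat z>2.5mm"); print("enc",cv2.minEnclosingCircle((p[:,:2]*1000).astype(np.float32)))
rect(box(295,345,180,385)&(z_>.15)&(z_<.34)&(i.min(-1)>60),"held plate")
rect(box(295,345,265,385)&(z_>.25)&(z_<.34)&(i.min(-1)>80),"held tab")
E
```

```text
lips 1657 [591.2 127.1] [30.2 95.1] 80.11 z [0.1341 0.1372 0.1401]
lipL 871 [593.  137.8] [ 8.4 95.1] 80.16 z [0.1341 0.1372 0.1401]
lipR 786 [589.5 115.8] [ 8.  94.6] 80.61 z [0.1341 0.1373 0.14  ]
inside slot 940 [591.6 128.2] [ 8. 96.] 80.26 z [0.0492 0.0771 0.118 ]
top left part 30352 [588.2 114.6] [138.5 198.4] 80.71 z [0.1287 0.1303 0.132 ]
flap 30722 [559.1 -24.8] [150.6 156.7] 80.15 z [0.1355 0.1418 0.1492]
bar 1494 [497.9 -13.2] [88.2 10.4] 80.2 z [0.1711 0.1872 0.1892]
mat z>2.5mm 6125 [387.2 351. ] [156.4 187.9] 72.38 z [0.0027 0.0042 0.0058]
enc ((391.0585632324219, 351.4228820800781), 113.0497055053711)
held plate 2425 [529.1 109.5] [22.1 35.8] 79.71 z [0.2407 0.3125 0.339 ]
held tab 100 [517.3 113.9] [9.  2.9] 87.8 z [0.3028 0.3041 0.3381]
```

Request:
move_arm(steps=[[-1, 15, -4.4, 0, -0.003], [-1, 30, -10, 0, 0], [-1, 30, -10, 0, 0], [-1, 11, -3, 10, 0], [-1, 0, 0, 20, 0], [-1, 0, 0, 20, 0], [-1, 0, 0, 10, 0], [-1, 0, 0, 0, 0], [-1, 0, 0, 0, 0], [-1, 0, 0, 0, 0]])

```text
time: 6.85
position: [0.5925, 0.1268, 0.2165]
tcp_rot: [-3.141, -0.002, -0.173]
force: [0.5, 0.1, -1.4]
gripper_width: 0.133
finger_force: 68.9
```

```bash
python3 - <<'E'
from h import *
s=sense(); print(s["position"],s["tcp_rot"],s["force"]); to(.5914,.1271,.113,-.172)
i,d,K,D,T=cam("wrist"); P=cloud(d,K,D,T); save("w5.png",cv2.resize(i[100:340,200:440],(600,600)))
E
```

```text
[0.5925187  0.12675241 0.21648555] [-3.14103027e+00 -2.39882933e-03 -1.72861061e-01] [ 0.47853376  0.1334092  -1.42262297]
turn -0.001 shift mm [ -1.2  -0.2 103.5]
```

View pics/w5.png

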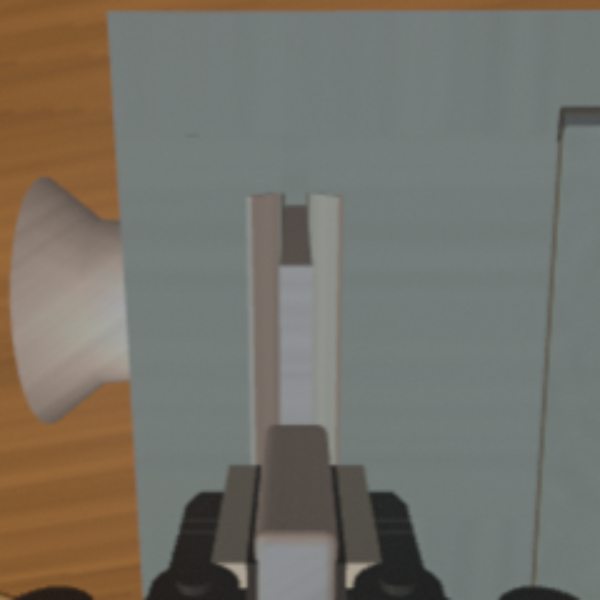

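The blade is centred between the lips; lowering.

Request:
move_arm(steps=[[-1, -0.5, 0, 8, 0], [-1, 0, 0, 10, 0], [-1, 0, 0, 10, 0], [-1, 0, 0, 10, 0], [-1, 0, 0, 12, 0], [-1, 0, 0, 12, 0], [-1, 0, 0, 12, 0], [-1, 0, 0, 12, 0], [-1, 0, 0, 8, 0], [-1, 0, 0, 5, 0], [-1, 0, 0, 0, 0], [-1, 0, 0, 0, 0]])

```text
time: 7.9
position: [0.5914, 0.1273, 0.1157]
tcp_rot: [3.142, 0.0, -0.172]
force: [-0.3, 0.7, -2.1]
gripper_width: 0.131
finger_force: 68.9
```

Request:
move_arm(steps=[[-1, 0, 0, 1.5, 0], [-1, 0, 0, 1.5, 0], [-1, 0, 0, 1, 0], [-1, 0, 0, 0, 0], [-1, 0, 0, 0, 0]])

```text
time: 8.32
position: [0.5915, 0.1273, 0.1119]
tcp_rot: [-3.141, -0.0, -0.172]
force: [0.2, -0.1, -1.9]
gripper_width: 0.131
finger_force: 69.1
```

Request:
move_arm(steps=[[-1, 0, 0, 1, 0], [-1, 0, 0, 1, 0], [-1, 0, 0, 0, 0], [-1, 0, 0, 0, 0]])

```text
time: 8.65
position: [0.5918, 0.1273, 0.1119]
tcp_rot: [-3.141, -0.001, -0.172]
force: [-3.2, -0.0, 6.5]
gripper_width: 0.132
finger_force: 70.4
```

Plate bottomed out. Release, rise, turn a quarter to grip the flap bar.

Request:
move_arm(steps=[[0, 0, 0, 0, 0], [0, 0, 0, 0, 0], [0, 0, 0, 0, 0], [0, 0, 0, 0, 0], [0, 0, 0, -20, 0], [0, 0, 0, -35, 0], [0, 0, 0, -35, 0], [0, 0, 0, -35, 0], [0, 0, 0, -15, 0], [0, 0, 0, 0, -0.121], [0, 0, 0, 0, -0.121], [0, 0, 0, 0, -0.121], [0, 0, 0, 0, -0.121], [0, 0, 0, 0, -0.121], [0, 0, 0, 0, -0.121], [0, 0, 0, 0, -0.121], [0, 0, 0, 0, -0.121], [0, 0, 0, 0, -0.121], [0, 0, 0, 0, -0.121]])

```text
time: 10.23
position: [0.5911, 0.1272, 0.2486]
tcp_rot: [-3.141, 0.001, 1.044]
force: [-0.1, 0.5, -0.2]
gripper_width: 0.498
finger_force: 0.0
```

Request:
move_arm(steps=[[0, 0, 0, 0, -0.121], [0, 0, 0, 0, -0.121], [0, 0, 0, 0, -0.119], [0, -15, -5, 0, 0], [0, -28, -13, 0, 0], [0, -28, -13, 0, 0], [0, -28, -13, 0, 0], [0, -28, -13, 0, 0], [0, -27, -11, 0, 0], [0, 0, 0, 0, 0], [0, 0, 0, 0, 0], [0, 0, 0, 0, 0]])

```text
time: 11.23
position: [0.4978, -0.013, 0.2494]
tcp_rot: [-3.141, -0.0, 1.397]
force: [0.2, -0.0, -0.7]
gripper_width: 0.5
finger_force: 0.0
```

```bash
python3 - <<'E'
from h import *
s=sense(); print(s["position"],s["tcp_rot"])
i,d,K,D,T=cam("wrist"); P=cloud(d,K,D,T); save("w6.png",i)
c,sn=np.cos(-.172),np.sin(-.172); o=np.array([.575,.0334]); x=P[...,:2]-o
M=np.dstack([x[...,0]*c+x[...,1]*sn,-x[...,0]*sn+x[...,1]*c,P[...,2]])
sel=lambda lo,hi,zl,zh:(M[...,0]>lo[0])&(M[...,0]<hi[0])&(M[...,1]>lo[1])&(M[...,1]<hi[1])&(M[...,2]>zl)&(M[...,2]<zh)&(i.min(-1)>60)
b=P[sel((-.13,-.14),(-.03,.02),.178,.2)];r=cv2.minAreaRect((b[:,:2]*1000).astype(np.float32)); print("bar",len(b),r,np.percentile(b[:,2],[5,50,98]))
t=P[sel((-.03,.075),(.03,.115),.17,.2)];print("plate tab top",len(t),np.percentile(t[:,2],[5,50,98]) if len(t) else "")
zb=np.percentile(b[:,2],98)-.005
to(r[0][0]/1000,r[0][1]/1000,.130,1.399)
E
```

```text
[ 0.49781595 -0.01300117  0.24942424] [-3.14148761e+00 -3.02965460e-04  1.39696901e+00]
bar 1466 ((498.0346374511719, -13.684890747070312), (88.79035186767578, 10.3036527633667), 80.3091812133789) [0.18442379 0.18748057 0.1893483 ]
plate tab top 1132 [0.17194028 0.18340371 0.185633  ]
turn -0.001 shift mm [ -1.1   0.2 119.4]
```

View pics/w6.png

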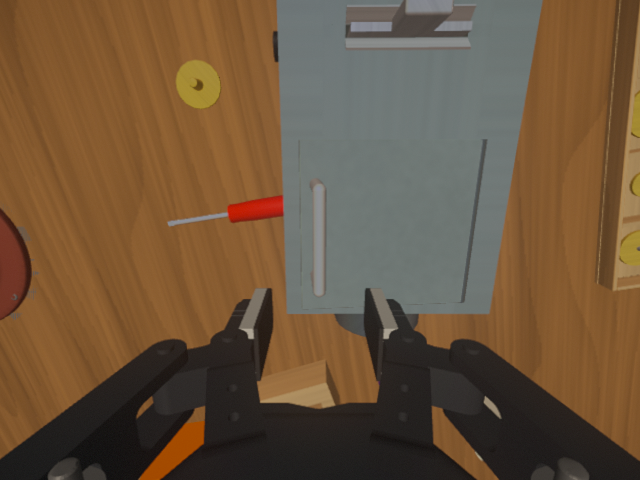

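The plate's tab (428,8) tops out at 0.184, so it is home; the bar is at (319,240), between the fingers. Descend and grip it.

Request:
move_arm(steps=[[0, -1, 0, 25, 0], [0, 0, 0, 35, 0], [0, 0, 0, 30, 0], [0, 0, 0, 19, 0], [0, 0, 0, 10, 0], [-1, 0, 0, 0, 0], [-1, 0, 0, 0, 0], [-1, 0, 0, 0, 0], [-1, 0, 0, 0, 0], [-1, 0, 0, 0, 0]], newtons=35)

```text
time: 12.12
position: [0.4985, -0.0135, 0.1324]
tcp_rot: [3.14, -0.001, 1.399]
force: [-3.2, 2.5, 2.4]
gripper_width: 0.102
finger_force: 34.5
```

```bash
python3 - <<'E'
import numpy as np
r=.1459;a=np.linspace(.379,.285+1.38,15)
x=-r*np.cos(a)*1000;z=r*np.sin(a)*1000
print(np.c_[np.diff(x),-np.diff(z)].round(1).tolist())
E
```

```text
[[5.5, -12.2], [6.6, -11.6], [7.7, -11.0], [8.6, -10.2], [9.5, -9.4], [10.4, -8.5], [11.1, -7.5], [11.7, -6.5], [12.3, -5.4], [12.7, -4.2], [13.1, -3.0], [13.3, -1.8], [13.4, -0.6], [13.4, 0.6]]
```

Gripped (width 0.10 = 8.7 mm on the 10 mm bar). Swing it up along the arc.

Request:
move_arm(steps=[[-1, 0, 5.5, -12, 0], [-1, 0, 6.6, -11.6, 0], [-1, 0, 7.7, -11, 0], [-1, 0, 8.6, -10.2, 0], [-1, 0, 9.5, -9.4, 0], [-1, 0, 10.4, -8.5, 0], [-1, 0, 0, 0, 0]])

```text
time: 12.7
position: [0.5467, -0.022, 0.1986]
tcp_rot: [3.141, -0.001, 1.399]
force: [-8.8, 2.4, 12.5]
gripper_width: 0.098
finger_force: 35.6
```

Request:
move_arm(steps=[[-1, 0, 11.1, -7.5, 0], [-1, 0, 11.7, -6.5, 0], [-1, 0, 12.3, -5.4, 0], [-1, 0, 12.7, -4.2, 0], [-1, 0, 13.1, -3, 0], [-1, 0, 13.3, -1.8, 0], [-1, 0, 13.4, -0.6, 0], [-1, 0, 6, 0, 0], [-1, 0, 0, 0, 0]])

```text
time: 13.45
position: [0.6405, -0.0384, 0.2261]
tcp_rot: [3.136, -0.001, 1.399]
force: [0.8, 1.6, 5.2]
gripper_width: 0.101
finger_force: 36.0
```

```bash
python3 - <<'E'
from h import *
s=sense(); print(s["position"],s["force"],s["gripper_width"])
a=cam("side")[0][150:350,200:400]; b=cam("wrist")[0]
save("w7.png",np.hstack([cv2.resize(a,(400,400)),cv2.resize(b,(400,300))] if 0 else [cv2.resize(a,(400,400)),cv2.resize(b,(400,400))]))
E
```

```text
[ 0.6404982  -0.03842266  0.2261074 ] [0.83457568 1.56251915 5.19855414] 0.10115631242086087
```

View pics/w7.png

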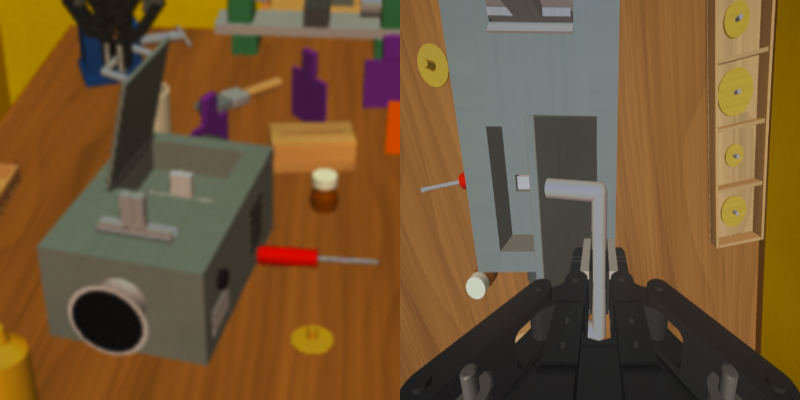

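The flap stands up at about 1.35 rad and the filter tab shows in the well (wrist view, (523,182) in the composite). I open it a bit further so the gripper's body gets room, then let go.

Request:
move_arm(steps=[[-1, 0, 11, 1, 0], [-1, 0, 11, 2, 0], [-1, 0, 11, 2.5, 0], [-1, 0, 10.5, 3.5, 0], [-1, 0, 0, 0, 0], [-0.5, 0, 0, 0, 0], [-0.5, 0, 0, 0, 0], [-0.5, 0, 0, 0, 0], [-0.5, 0, 0, -10, 0], [-0.5, 0, 0, -20, 0], [-0.5, 0, 0, -35, 0], [-0.5, 0, 0, -35, 0], [-0.5, 0, 0, 0, 0], [-0.5, 0, 0, 0, 0]])

```text
time: 14.72
position: [0.6817, -0.0459, 0.3187]
tcp_rot: [3.134, 0.0, 1.399]
force: [0.5, -0.6, -0.1]
gripper_width: 0.248
finger_force: 0.0
```

```bash
cat >> h.py <<'E'
def mach(P):
    c,sn=np.cos(-.172),np.sin(-.172); x=P[...,:2]-np.array([.575,.0334])
    return np.dstack([x[...,0]*c+x[...,1]*sn,-x[...,0]*sn+x[...,1]*c,P[...,2]])
E
python3 - <<'E'
from h import *
s=sense(); print(s["position"],s["tcp_rot"],s["force"])
for n in("top","side","wrist"):
    i,d,K,D,T=cam(n); P=cloud(d,K,D,T); M=mach(P)
    if n=="side":
        m=(abs(M[...,1]+.06)<.1)&(M[...,2]>.15)&(M[...,2]<.285)&(abs(M[...,0]-.07)<.06)&(i.max(-1)>50)
        q=M[m]; 
        for z0 in np.arange(.15,.28,.02): 
            w=q[(q[:,2]>z0)&(q[:,2]<z0+.02)]; print("flap z",round(z0,2),len(w),np.percentile(w[:,0],[5,50,95]).round(3) if len(w) else "")
    m=(abs(M[...,0])<.05)&(abs(M[...,1]+.06)<.04)&(M[...,2]>.113)&(M[...,2]<.135)&(i.min(-1)>50)
    if m.sum()>20:
        q=P[m]; r=cv2.minAreaRect((q[:,:2]*1000).astype(np.float32)); print(n,"tab",len(q),r,np.percentile(q[:,2],[5,50,95]),np.median(M[m],0))
E
```

```text
[ 0.68174886 -0.04587032  0.31866687] [3.13377854e+00 2.45228194e-04 1.39870780e+00] [ 0.47627474 -0.56131288 -0.07853227]
flap z 0.15 183 [0.069 0.071 0.074]
flap z 0.17 193 [0.07  0.072 0.074]
flap z 0.19 205 [0.072 0.074 0.076]
flap z 0.21 200 [0.073 0.075 0.077]
flap z 0.23 223 [0.075 0.077 0.079]
flap z 0.25 252 [0.077 0.078 0.115]
flap z 0.27 289 [0.078 0.081 0.12 ]
side tab 76 ((566.8574829101562, -22.899169921875), (28.48114013671875, 15.739699363708496), 13.37451171875) [0.11488214 0.12280465 0.12909335] [ 0.00205643 -0.0569989   0.12280465]
wrist tab 296 ((564.508544921875, -25.324665069580078), (9.759843826293945, 30.23795509338379), 79.72547149658203) [0.11468372 0.12451137 0.12616101] [ 0.00102042 -0.05870011  0.12451137]
```

Request:
move_arm(steps=[[0, 0, -24, 0, 0], [0, 0, -35, 0, 0], [0, 0, -35, 0, 0], [0, 0, -25, 0, 0], [0, 0, 0, 0, -0.121], [0, 0, 0, 0, -0.121], [0, 0, 0, 0, -0.121], [0, 0, 0, 0, -0.121], [0, 0, 0, 0, -0.121], [0, 0, 0, 0, -0.121], [0, 0, 0, 0, -0.121], [0, 0, 0, 0, -0.121], [0, 0, 0, 0, -0.121], [0, 0, 0, 0, -0.121], [0, 0, 0, 0, -0.121], [0, 0, 0, 0, -0.121], [0, 0, 0, 20, -0.119], [0, 0, 0, 30, 0], [0, 0, 0, 0, 0], [0, 0, 0, 0, 0]])

```text
time: 16.53
position: [0.5613, -0.0248, 0.2598]
tcp_rot: [3.142, -0.007, 2.969]
force: [-0.0, -0.2, -0.0]
gripper_width: 0.503
finger_force: 0.0
```

```bash
python3 - <<'E'
from h import *
s=sense(); print(s["position"],s["tcp_rot"],s["force"])
i,d,K,D,T=cam("wrist"); P=cloud(d,K,D,T); M=mach(P); save("w8.png",i)
m=(abs(M[...,0])<.05)&(abs(M[...,1]+.06)<.04)&(M[...,2]>.121)&(M[...,2]<.132)&(i.min(-1)>50)
q=P[m]; r=cv2.minAreaRect((q[:,:2]*1000).astype(np.float32)); print("tab",len(q),r,np.percentile(q[:,2],[5,50,95]))
to(r[0][0]/1000,r[0][1]/1000,.056,2.970)
E
```

```text
[ 0.56126999 -0.02484801  0.25977541] [ 3.14158662 -0.00725982  2.96936476] [-0.03271624 -0.22833827 -0.02680615]
tab 305 ((564.6038208007812, -25.35664939880371), (8.784493446350098, 29.917081832885742), 79.98167419433594) [0.12373971 0.12517925 0.12642536]
turn -0.001 shift mm [ -2.1   0.  206.3]
```

View pics/w8.png

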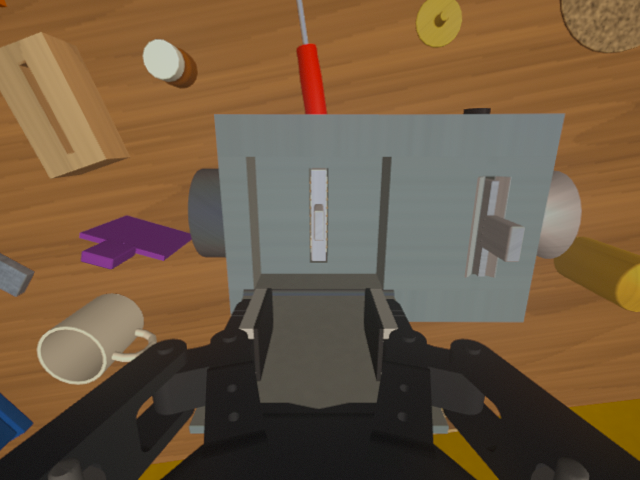

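The tab is at (319,222) in the open well, the plate home at (490,230) and the flap is well back. Descend on the tab.

Request:
move_arm(steps=[[0, -4, 0, 20, -0.001], [0, 0, 0, 35, 0], [0, 0, 0, 35, 0], [0, 0, 0, 35, 0], [0, 0, 0, 35, 0], [0, 0, 0, 25, 0], [0, 0, 0, 15, 0], [0, 0, 0, 4, 0], [0, 0, 0, 0, 0], [-1, 0, 0, 0, 0], [-1, 0, 0, 0, 0], [-1, 0, 0, 0, 0], [-1, 0, 0, 0, 0], [-1, 0, 0, 0, 0], [-1, 0, 0, 0, 0]], newtons=60)

```text
time: 17.83
position: [0.5693, -0.0261, 0.0621]
tcp_rot: [3.141, 0.005, 2.971]
force: [0.1, 0.4, 7.1]
gripper_width: 0.106
finger_force: 60.0
```

Request:
move_arm(steps=[[-1, 0, 0, -5, 0], [-1, 0, 0, -10, 0], [-1, 0, 0, -15, 0], [-1, 0, 0, -15, 0], [-1, 0, 0, -15, 0], [-1, 0, 0, -20, 0], [-1, 0, 0, -30, 0], [-1, 0, 0, -35, 0], [-1, 0, 0, -35, 0], [-1, 0, 0, -25, 0], [-1, 0, 0, 0, 0], [-1, 0, 0, 0, 0]])

```text
time: 18.83
position: [0.5678, -0.026, 0.2667]
tcp_rot: [-3.142, 0.004, 2.971]
force: [0.3, -0.3, -2.5]
gripper_width: 0.102
finger_force: 59.0
```

```bash
python3 - <<'E'
from h import *
to(.386,.349,.262,2.970); s=sense(); print(s["position"],s["force"],s["finger_force"],s["gripper_width"])
E
```

```text
turn 0.001 shift mm [243.1 338.4   4.7]
[ 0.56778124 -0.02597037  0.26673917] [ 0.34307599 -0.26996157 -2.46817099] 59.03863549232483 0.10238169305179116
```

Request:
move_arm(steps=[[-1, 8, 11, 0, 0], [-1, 16, 22, 0, 0], [-1, 16, 22, 0, 0], [-1, 16, 22, 0, 0], [-1, 16, 22, 0, 0], [-1, 16, 22, 0, 0], [-1, 16, 22, 0, 0], [-1, 16, 22, 0, 0], [-1, 16, 22, 0, 0], [-1, 16, 22, 0, 0], [-1, 16, 22, 0, 0], [-1, 16, 22, 0, 0], [-1, 16, 22, 0, 0], [-1, 16, 22, 0, 0], [-1, 16, 22, 0, 0], [-1, 16, 22, 0, 0], [-1, 3, 8, 0, 0], [-1, 0, 0, 0, 0]])

```text
time: 20.33
position: [0.3769, 0.3616, 0.2617]
tcp_rot: [-3.138, -0.003, 2.974]
force: [0.2, -0.2, -1.3]
gripper_width: 0.107
finger_force: 59.0
```

Request:
move_arm(steps=[[-1, 0, 0, 15, 0], [-1, 0, 0, 25, 0], [-1, 0, 0, 25, 0], [-1, 0, 0, 25, 0], [-1, 0, 0, 15, 0], [-1, 0, 0, 10, 0], [-1, 0, 0, 0, 0], [-1, 0, 0, 0, 0], [-1, 0, 0, 0, 0], [-1, 0, 0, 0, 0], [-1, 0, 0, 0, 0], [-1, 0, 0, 0, 0]])

```text
time: 21.33
position: [0.3797, 0.3611, 0.1506]
tcp_rot: [3.14, 0.001, 2.971]
force: [0.2, -0.3, -0.7]
gripper_width: 0.109
finger_force: 59.0
```

```bash
python3 - <<'E'
from h import *
s=sense(); print(s["position"],s["tcp_rot"],s["force"],s["finger_force"],s["gripper_width"])
i,d,K,D,T=cam("side"); P=cloud(d,K,D,T); t=s["position"]
near=(np.hypot(P[...,0]-t[0],P[...,1]-t[1])<.07)&(P[...,2]>.05)&(P[...,2]<.14)
print("lowest held z",np.percentile(P[near][:,2],[1,5,50]).round(4),P[near].mean(0))
save("w9.png",i)
E
```

```text
[0.37970453 0.36111351 0.15055559] [3.14027416e+00 1.33886601e-03 2.97086982e+00] [ 0.16862921 -0.30534475 -0.73222061] 58.967167139053345 0.10919780467656048
lowest held z [0.111  0.1127 0.1261] [0.3767178  0.36910366 0.1259871 ]
```

View pics/w9.png

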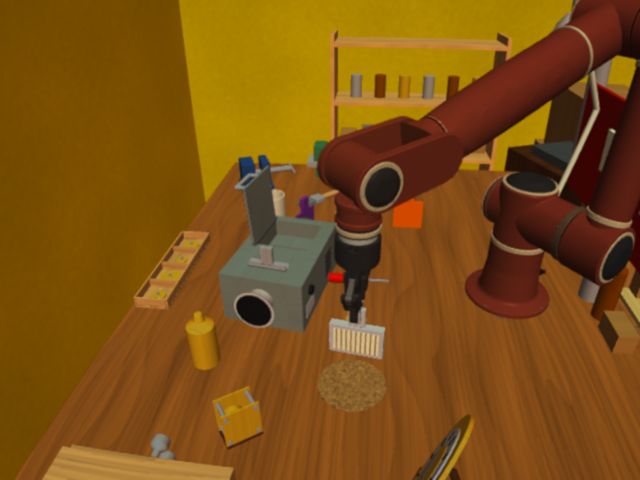

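The picture shows the cassette held upright at (357,338) above the mat (352,385), the flap open at (260,205), and the plate home at (267,258). A small centring move, then hand in.

Request:
move_arm(steps=[[-1, -4, -5, 0, 0], [-1, -4, -5, 3, 0], [-1, 0, 0, 0, 0], [-1, 0, 0, 0, 0], [-1, 0, 0, 0, 0], [-1, 0, 0, 0, 0], [-1, 0, 0, 0, 0], [-1, 0, 0, 0, 0]])

```text
time: 22.05
position: [0.3853, 0.3496, 0.1464]
tcp_rot: [3.142, 0.0, 2.971]
force: [0.2, -0.1, -1.4]
gripper_width: 0.102
finger_force: 59.0
```

```bash
python3 -c "
from workcell import *
s=sense();print(s['position'],s['finger_force']);print(finish_job())"
```

```text
[0.3853148  0.34962449 0.14643915] 59.00545299053192
the job is handed in; nothing more can be done
None
```

The job is handed in at about 22 s (no verdict was returned): the plate is home in the slot, the flap stands open at about 1.65 rad, and the cassette is held upright over the middle of the mat, about 10 cm clear.

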